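Set the check camera's height and slide the medicine basket under it

TASK

The check camera is set too low for the tall syrup bottle: lift its head by the orange lip at the front, click by click, until the red ring on the column has just come clear of the top of the sleeve, and let the pawl hold it there, not one click further. Then slide the black basket of medicines along the counter, without lifting it or tipping anything in it, until it stands straight inside the white frame under the camera with its long back wall against the rubber stop bar. Leave the rest of the counter as it is.

Things in the scene. Friction and masses are not known exactly. Their poses are not given: they have to be found in the camera images.
- column (a joint): Rise in m of the check-camera stand's column above its bottom notch, growing upward. A spring pawl clicks into a notch every 9 mm and stops it sinking; released between notches it drops to the lower one. Starts at rest on one of notches 1 to 4 (0.009 to 0.036). Wanted: notch 8 (0.072; it clicks in 1 mm above that). Notch 9 (0.081) is too far: only the release lets it down. Lifting takes 7 to 10 N.
- lip (a point): Lowest point, mid-length, of the finger lip on the front of the white camera housing: orange round bar, 10 mm thick, 94 mm long (y), on the front edge of a dark plate without a gap: it cannot be pinched from above, push it up from below with tilted fingers. Height: 0.137 m + column. x points to the column, away from the robot; y left; z up. Rises with the column. Free space below at the start.
- lens (a point): Middle of the lens's underside, the camera's lowest point: 25 mm below and 73 mm behind (+x) the lip point. The white housing round it spans 86 mm (x) by 80 mm (y), from 14 mm to 60 mm above this point, a grey ring of 72 mm diameter from 7 mm; the arm from it to the column tops out at 69 mm above. Same axes as the lip; 0.112 m + column above the counter.
- stand: The fixed stand, origin on the counter below the column. Dark upright sleeve 46 mm square, top 130 mm above the counter, on a steel foot. Out of it slides the aluminium column with a 6 mm high red ring: on notch 8 the ring's lower edge is 2 mm above the sleeve's top, on notch 7 the ring is still wholly inside. Behind the sleeve: the pawl and its orange release tab.
- bay (a point): Point on the counter below the lens, where the middle of the basket's underside belongs; axes as the lip: x to the column, y left. The rubber stop bar's front face is at x = +75 mm, y = -120 to 120 mm, 30 mm high, the stand behind it. The flat white frame lies 117 mm to either side and 85 mm to the front (inner edges). The lip's front is 78 mm in front of this point.
- basket_mid (a point): Centre of the black plastic basket with the medicines, 25 mm above its underside: an open box 150 mm (its x) x 210 mm (its y) x 50 mm high with 5 mm walls and floor, about 0.55 kg with its contents; loose on the counter, to the left or to the right of the stand and further to the front than its place. Its y axis is the long way; the side at +x of the basket is its back.
- syrup_mid (a point): Centre of the tall amber syrup bottle standing in the middle of the black basket: diameter 52 mm, 155 mm high, loose; its top is 160 mm above the counter. At its starting heights the lens would be struck by it; with the column on the eighth notch the lens is 184 mm above the counter.
- ointment_mid (a point): Centre of the small white jar with a green cap, diameter 42 mm, 48 mm high, loose in the black basket, at its left (+y) end.
- tablets_mid (a point): Centre of the white and green tablet carton, 85 x 45 x 30 mm, lying loose in the black basket at its right (-y) end.
- spare_basket_mid (a point): Centre of an empty white basket of the same size, on the other side of the stand; to be left alone.
- carton_mid (a point): Centre of a white and pink carton, 65 x 55 x 150 mm high, standing at the back left; to be left alone.
- powder_can_mid (a point): Centre of a white can with a red lid, diameter 90 mm, 110 mm high, standing at the back right; to be left alone.
- camera: The moving part of the stand: column, arm, camera housing and lip in one (see lip and lens); its origin lies in the column, at counter height when the column is at its bottom.
- basket: The black basket (origin under its middle).
- syrup: The syrup bottle (origin under its middle).
Things that resemble listed ones, but are neither listed nor needed, are in the scene too. Of the things that look like the part that bears ointment_mid, the largest one is meant.

How it is judged:
By the outcome, as a careful person would: the job done as asked, in the order asked, and still so for the second after the job is handed in, with the robot touching nothing.
It also fails if it takes over 72 s, if anything falls off the work surface, if the arm or the gripper's body presses on something with over 40 N, if the wrist force passes 120 N, or if a joint passes its speed limit or range.

ROBOT

A 6-joint arm with a two-finger parallel gripper is mounted at the origin on the work surface. World frame = base frame: x ahead of the robot, y to its left, z up, the work surface at z = 0. Lengths are in m, angles in rad, forces in N, time in s.
With the tool pointing down it reaches from about 0.35 to 0.975 m from the base axis. Payload 4.9 kg.
Tool frame: the origin (TCP) lies at the very end of the fingers, on their centre line; the grasp point (between the pads) lies 19 mm behind it; x points along the fingers, y is the direction in which the jaws open and shut, and the axes are right-handed (so a half turn about x gives the same grasp; the last joint's range is limited). The gripper opens to 85 mm and grips with 20 to 120 N. Pads are 22 mm wide; open, the fingers measure 114 mm over their backs; the gripper's body (76 mm by 85 mm) begins 54 mm behind the grasp point. The pads swing forward as they close: fully open they stand 13 mm farther back than shut.
Start: joints at [-1.366, 0.053, 1.613, -0, 1.476, -0.119], TCP at [0.199, -0.593, 0.231] pointing down, gripper open.
Joint ranges: [-3.01, 3.01], [-1.01, 2.22], [0.06, 2.58], [-1.02, 4.17], [0.09, 2.62], [-3.14, 3.14]. Speed limits (rad/s): [2.57, 2.57, 3.14, 3.14, 3.14, 3.14].

INTERFACE

Orientations are given as a unit quaternion [w, x, y, z].
In Python, from plant import manip gives the robot as it stands.
- The arm moves only by the tool play_rows, never from a script. Its argument "plan" is a list of rows, each a list of 5 numbers: the shift along the tool's x, y, z in mm, then the turn about the tool's x in rad, then the closure, from -1 (fully open) to 1 (shut). A call has 1 to 8 rows; each row is the pose to reach, as a shift and turn from the pose commanded when the call began, along the tool's axes at that moment; what a row does not reach only later rows make up. A row lasts 1/8 s, in which the tool goes at most 62.5 mm and 10.7 degrees, less where a joint would pass 70% of its speed; a pose out of reach is approached as far as the arm can. A call with a gripper value outside its range is refused whole. The fingers move at their own pace and stop on an object; the grip force is fixed at half the most. Time passes only in rows, so rows that repeat a pose let the fingers close. It gives the time, the measured TCP pose, the force and the opening at its end, in the units of the state.
- manip.state(): the state, without advancing time (a new reading comes with each control period).
- manip.grab_frame(name): name is "side" or "top"; returns a dict with "img" (480x640x3 uint8, red, green, blue), "range_z" (480x640 float32, m along the optical axis (not along the pixel's ray), 0 where there is no reading), "fx", "fy", "cx", "cy" (pixels), "origin" and "rotation" of the camera in the world. Camera axes: x right, y up, looking along -z (the intrinsics and any distortion apply to the point x, -y, -z); pixel columns grow to the right and rows downward; lengths in m; the calibration is good to about 2 mm. A picture is of the moment at which its call begins.
- manip.job_done(): hands the job in, once; it reports no verdict.
The state is a dict: "time": time; "joint_pos": joint angles; "joint_vel": joint speeds; "joint_efforts": joint torques, N m; "tool_pos": TCP position; "tool_rot": TCP orientation; "contact_force": force on the tool from outside, world axes, zero at the start; "ft_torque": the same for the moment, N m; "gripper_width": opening from 0.0 (shut) to 1.0 (fully open).
Only numpy, scipy, OpenCV 4.12 (cv2) and the standard library are available. Lean on these libraries where they do the work, as an engineer would, in place of code of your own. Each camera call takes 0.05 s, during which the arm holds its last target. There are 200 camera calls.

## Working session

There is one attempt and no reset: what is moved stays moved. The work goes in short steps, Python scripts to look and compute and a tool call to move; the robot and the scene stay as the last step left them, time stands still between calls to the robot, and variables do not carry over. Pictures are saved under pics/ and viewed, about 8 in all and at most 12, crops included, and the job is handed in when it is done.

Besides the shell and the picture viewer there is one more tool, called as name(argument=value, ...), one argument or row to a line, values as JSON. play_rows: Moves the arm, as the interface text tells. Its arguments: {"type":"object","properties":{"plan":{"type":"array"}},"required":["plan"]}

```bash
ls; mkdir -p pics; cat > h.py <<'E'
import numpy as np, cv2
from plant import manip
def grab(n):
    f=manip.grab_frame(n); np.savez(f'/tmp/{n}.npz',**f); return f
def load(n): return dict(np.load(f'/tmp/{n}.npz'))
def cloud(f):
    z=f['range_z']; v,u=np.mgrid[0:480,0:640]
    P=np.stack([(u-f['cx'])/f['fx']*z,-(v-f['cy'])/f['fy']*z,-z],-1)
    P=P@np.array(f['rotation']).T+f['origin']; P[z==0]=np.nan; return P
def save(f,n,crop=None,s=1):
    im=f['img'][...,::-1]
    if crop: a,b,c,d=crop; im=im[b:d,a:c]
    cv2.imwrite(f'pics/{n}.png',cv2.resize(im,None,fx=s,fy=s,interpolation=cv2.INTER_CUBIC))
def px(f,p):
    q=(np.array(p)-f['origin'])@np.array(f['rotation']); return f['cx']+f['fx']*q[0]/-q[2], f['cy']-f['fy']*q[1]/-q[2]
E
python3 - <<'E'
from h import *
for n in('side','top'):
    f=grab(n); save(f,n+'0'); print(n,[k for k in f],f['origin'],np.round(f['rotation'],3).tolist(),f['fx'],f['cx'],f['cy'])
    for k in f:
        if 'dist' in k: print(k,f[k])
print(manip.state())
E
```

```text
pics
side ['img', 'range_z', 'fx', 'fy', 'cx', 'cy', 'origin', 'rotation'] [0.22123553 0.94430091 0.7817171 ] [-0.164, -0.099, 0.458, 0.868] 602.4611875757437 321.69546622580975 232.9719024994195
top ['img', 'range_z', 'fx', 'fy', 'cx', 'cy', 'origin', 'rotation'] [0.42423484 0.06363478 1.10207164] [-0.704, -0.053, 0.069, 0.705] 461.88916691860186 316.5083946300775 234.87916767523217
{'time': 0.1, 'joint_pos': array([-1.36603532e+00,  5.33077239e-02,  1.61414570e+00,  1.40463846e-05,
        1.47601959e+00, -1.19019659e-01]), 'joint_vel': array([ 0.00031671, -0.00102516, -0.00320098,  0.00019601, -0.00035788,
       -0.00193184]), 'joint_efforts': array([ 1.39055282e-03, -3.94901454e+01, -3.71363604e+01, -7.67327492e-05,
        3.87750420e-03,  2.88086278e-05]), 'tool_pos': array([ 0.19872268, -0.5919712 ,  0.23018207]), 'tool_rot': array([-0.11330945, -0.69783712, -0.11463826,  0.69788423]), 'contact_force': array([ 0.27792381,  0.41164498, -1.10237682]), 'ft_torque': array([ 0.01532162, -0.01034899, -0.02078764]), 'gripper_width': 1.0005056379128812}
```

View pics/side0.png

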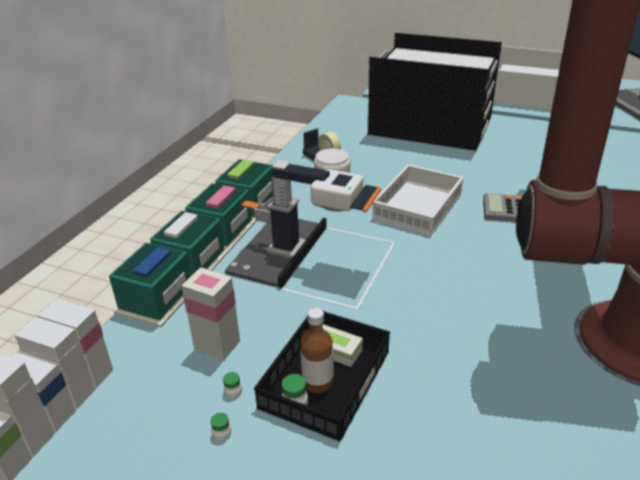

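View pics/top0.png

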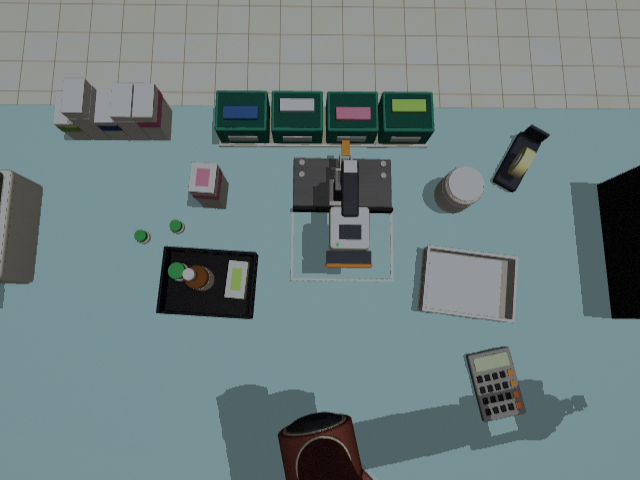

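```bash
python3 - <<'E'
s=open('h.py').read()
s=s.replace("def grab(n):\n    f=manip.grab_frame(n);","from scipy.spatial.transform import Rotation as Ro\ndef grab(n):\n    f=manip.grab_frame(n); q=f['rotation']; f['rotation']=Ro.from_quat(np.r_[q[1:],q[0]]).as_matrix();")
open('h.py','w').write(s)
E
python3 - <<'E'
from h import *
f=grab('top'); P=cloud(f); g=grab('side'); Q=cloud(g)
print(np.round(f['rotation'],3), f['fx'],f['fy'])
def at(P,u,v,r=1): return np.round(np.nanmedian(P[v-r:v+r+1,u-r:u+r+1].reshape(-1,3),0),4)
for n,u,v in [('counter',300,330),('lipL',330,266),('lipR',368,266),('lipM',349,266),('house',350,228),('arm',350,190),('fFL',292,279),('fFR',393,280),('fBL',293,214),('fBR',391,214),('stopL',294,209),('stopR',391,209),
 ('bBL',163,249),('bBR',256,252),('bFL',160,313),('bFR',253,317),('cap',188,273),('bottle',198,277),('jar',178,271),('tab',236,280),('carton',204,172),('sleeve',337,190),('can',463,185)]: print(n,at(P,u,v))
# orange lip by colour in both
for nm,fr,C in(('top',f,P),('side',g,Q)):
    hsv=cv2.cvtColor(fr['img'],cv2.COLOR_RGB2HSV); m=(hsv[...,0]<18)&(hsv[...,0]>5)&(hsv[...,1]>170)&(hsv[...,2]>100)
    n,l,st,c=cv2.connectedComponentsWithStats(m.astype(np.uint8))
    for i in range(1,n):
        if st[i,4]>25:
            p=C[l==i]; print(nm,st[i],np.round(np.nanpercentile(p,[3,50,97],axis=0),4).tolist())
b=(P[...,2]>.035)&(P[...,2]<.06)&(P[...,1]>.2)&(P[...,1]<.55)&(P[...,0]<.75)&(f['img'].max(-1)<60)
print('basket rim',b.sum(),cv2.minAreaRect(P[b][:,:2].astype(np.float32)))
w=(P[...,2]>.04)&(P[...,2]<.06)&(P[...,1]<-.1)&(P[...,1]>-.5)&(P[...,0]>.3)&(P[...,0]<.66)
print('spare',w.sum(),cv2.minAreaRect(P[w][:,:2].astype(np.float32)))
im=f['img'][...,::-1]
a=cv2.resize(im[130:300,280:410],None,fx=3.5,fy=3.5,interpolation=cv2.INTER_CUBIC)
sd=cv2.resize(g['img'][150:300,230:390,::-1],None,fx=2.1,fy=2.1,interpolation=cv2.INTER_CUBIC)
o=np.zeros((600,800,3),np.uint8);o[:595,:455]=a;o[:315,460:796]=sd;cv2.imwrite('pics/c1.png',o)
E
```

```text
[[-0.003  0.985 -0.172]
 [-1.     0.001  0.023]
 [ 0.023  0.172  0.985]] 461.88916691860186 461.88916691860186
counter [3.916e-01 7.740e-02 3.000e-04]
lipL [0.524  0.0146 0.1809]
lipR [ 0.5219 -0.0606  0.1833]
lipM [ 0.5223 -0.0227  0.1804]
house [ 0.5943 -0.0231  0.2095]
arm [ 0.6693 -0.0234  0.218 ]
fFL [0.5103 0.0968 0.0018]
fFR [ 0.5075 -0.1442  0.0018]
fBL [ 6.687e-01  9.530e-02 -1.000e-04]
fBR [ 0.6689 -0.1442  0.0016]
stopL [0.6751 0.0922 0.0295]
stopR [ 0.6752 -0.1388  0.0316]
bBL [0.5801 0.4053 0.0016]
bBR [0.5728 0.1807 0.0041]
bFL [0.4317 0.4023 0.002 ]
bFR [0.4218 0.1875 0.0012]
cap [0.5103 0.3024 0.1617]
bottle [0.5056 0.2916 0.1203]
jar [0.5246 0.3526 0.0542]
tab [0.5055 0.2241 0.0362]
carton [0.7262 0.2811 0.1514]
sleeve [ 0.6977 -0.0049  0.1127]
can [ 0.7111 -0.2878  0.1109]
top [326 264  46   4 102] [[0.5218, -0.0626, 0.1795], [0.5238, -0.0164, 0.1832], [0.5262, 0.0217, 0.1859]]
top [513 391   6   6  27] [[0.244, -0.4151, 0.0201], [0.249, -0.4097, 0.023], [0.2552, -0.405, 0.0258]]
top [516 402   6   6  28] [[0.2203, -0.4199, 0.0193], [0.2267, -0.4142, 0.0225], [0.2316, -0.4097, 0.0265]]
side [364 189  16  22  76] [[0.5179, -0.054, 0.1792], [0.5202, -0.011, 0.1819], [0.5229, 0.0229, 0.1845]]
side [243 201  16   7  69] [[0.7809, -0.0334, 0.1046], [0.7963, -0.0227, 0.1071], [0.812, -0.0158, 0.1097]]
basket rim 800 ((0.5558503866195679, 0.29203033447265625), (0.19727098941802979, 0.25952959060668945), 86.23413848876953)
spare 1077 ((0.49793490767478943, -0.3123152554035187), (0.21364790201187134, 0.15218135714530945), 82.47905731201172)
```

View pics/c1.png

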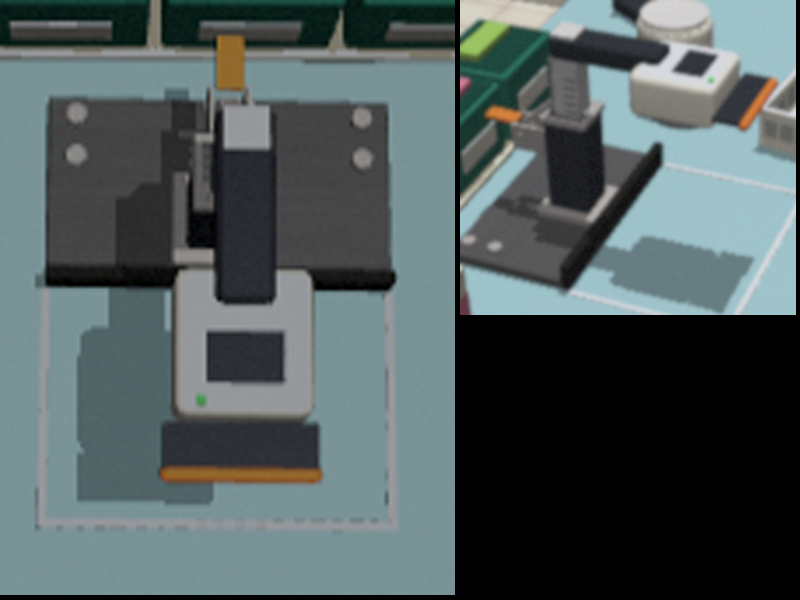

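play_rows(
  plan=[
    [-62,0,0,0,1],
    [-124,0,0,0,1],
    [-186,0,0,0,1],
    [-248,0,0,0,1],
    [-310,0,0,0,1],
    [-372,0,0,0,1],
    [-434,0,0,0,1],
    [-496,0,0,0,1],
  ],
)

```text
time: 1.2
tool_pos: [0.1987, -0.5918, 0.7294]
tool_rot: [0.114, 0.698, 0.114, -0.698]
contact_force: [0.8, -1.4, 1.5]
gripper_width: 0.003
```

play_rows(
  plan=[
    [-62,0,0,0,1],
    [-124,0,0,0,1],
    [-186,0,0,0,1],
    [-248,0,0,0,1],
    [-310,0,0,0,1],
    [-372,0,0,0,1],
  ],
)

```text
time: 1.95
tool_pos: [0.1763, -0.5248, 0.8491]
tool_rot: [0.132, 0.699, 0.096, -0.696]
contact_force: [0.1, 0.2, 1.2]
gripper_width: 0.004
```

```bash
python3 - <<'E'
from h import *
s=manip.state(); q=s['tool_rot']; print(s['joint_pos'],Ro.from_quat(np.r_[q[1:],q[0]]).as_matrix().round(3),s['tool_pos'])
E
```

```text
[-1.38235505  0.41570636  0.05501133  0.00458757  2.61917624 -0.13144911] [[ 0.012  0.318 -0.948]
 [-0.05  -0.947 -0.318]
 [-0.999  0.052  0.005]] [ 0.17627096 -0.52480523  0.84912485]
```

play_rows(
  plan=[
    [60,0,0,0,1],
    [120,0,0,0,1],
    [180,0,0,0,1],
    [180,0,0,0,1],
  ],
)

```text
time: 2.45
tool_pos: [0.1786, -0.5346, 0.6625]
tool_rot: [0.129, 0.699, 0.099, -0.697]
contact_force: [0.4, -0.1, -0.5]
gripper_width: 0.0
```

```bash
python3 - <<'E'
from h import *
s=manip.state(); q=s['tool_rot']; print(s['joint_pos'],Ro.from_quat(np.r_[q[1:],q[0]]).as_matrix().round(3),s['tool_pos'])
E
```

```text
[-1.38156456 -0.01094941  0.96013633  0.00267348  2.15011822 -0.1331376 ] [[ 0.01   0.318 -0.948]
 [-0.041 -0.947 -0.318]
 [-0.999  0.042  0.003]] [ 0.17858176 -0.53464232  0.66249818]
```

```bash
cat >> h.py <<'E'
def R_():
    q=manip.state()['tool_rot']; return Ro.from_quat(np.r_[q[1:],q[0]]).as_matrix()
def st():
    s=manip.state(); R=R_(); print('t',s['time'],'q',s['joint_pos'].round(3),'p',s['tool_pos'].round(4),'\nF',s['contact_force'].round(1),'w',s['gripper_width'].__round__(3)); print('xtool',R[:,0].round(3),'ytool',R[:,1].round(3),'tilt',np.degrees(np.arccos(-R[2,0])).round(1))
def go(*d):
    for x in d: print('shift mm',(R_().T@np.array(x)*1).round(1))
E
python3 -c "
from h import *
st(); p=manip.state()['tool_pos']; go((np.array([.45,-.02,.72])-p)*1000)"
```

```text
t 2.45 q [-1.382 -0.011  0.96   0.003  2.15  -0.133] p [ 0.1786 -0.5346  0.6625] 
F [ 0.4 -0.1 -0.5] w 0.0
xtool [ 0.01  -0.041 -0.999] ytool [ 0.318 -0.947  0.042] tilt 2.4
shift mm [ -75.8 -398.7 -420.9]
```

play_rows(
  plan=[
    [-8,-40,-42,0.04,1],
    [-17,-89,-94,0.09,1],
    [-26,-138,-146,0.13,1],
    [-36,-187,-198,0.17,1],
    [-45,-236,-250,0.21,1],
    [-54,-285,-302,0.25,1],
    [-65,-340,-360,0.29,1],
    [-76,-395,-420,0.325,1],
  ],
)

```text
time: 3.45
tool_pos: [0.4101, -0.0966, 0.7154]
tool_rot: [0.016, 0.712, -0.018, -0.702]
contact_force: [1.3, -0.9, -0.1]
gripper_width: 0.001
```

play_rows(
  plan=[
    [-20,0,50,0,1],
    [-40,0,100,0,1],
    [-60,0,150,0,1],
  ],
)

```text
time: 3.82
tool_pos: [0.2577, -0.0947, 0.7737]
tool_rot: [0.017, 0.711, -0.017, -0.702]
contact_force: [-0.1, -1.1, 0.6]
gripper_width: -0.0
```

```bash
python3 -c "
from h import *
st()"
```

```text
t 3.825 q [-0.591 -0.451  1.093 -0.052  2.461  0.937] p [ 0.2577 -0.0947  0.7737] 
F [-0.1 -1.1  0.6] w -0.0
xtool [ 0.013 -0.048 -0.999] ytool [ 0.001 -0.999  0.048] tilt 2.9
```

play_rows(
  plan=[
    [-60,0,0,0,1],
    [-120,0,0,0,1],
  ],
)

```text
time: 4.08
tool_pos: [0.26, -0.0914, 0.8773]
tool_rot: [0.022, 0.718, -0.023, -0.695]
contact_force: [-14.6, 10.2, -1.3]
gripper_width: 0.003
```

play_rows(
  plan=[
    [-60,0,0,0,1],
  ],
)

```text
time: 4.2
tool_pos: [0.2674, -0.0934, 0.8978]
tool_rot: [0.032, 0.73, -0.033, -0.682]
contact_force: [-0.3, 0.2, -0.0]
gripper_width: -0.002
```

play_rows(
  plan=[
    [-60,0,0,0,1],
  ],
)

```text
time: 4.32
tool_pos: [0.2708, -0.0927, 0.9157]
tool_rot: [0.042, 0.741, -0.042, -0.669]
contact_force: [-0.5, 0.4, 0.0]
gripper_width: -0.001
```

```bash
python3 -c "
from h import *
st()"
```

```text
t 4.325 q [-0.544 -0.171  0.542 -0.096  2.619  0.939] p [ 0.2708 -0.0927  0.9157] 
F [-0.5  0.4  0. ] w -0.001
xtool [ 0.102 -0.118 -0.988] ytool [-0.006 -0.993  0.118] tilt 9.0
```

play_rows(
  plan=[
    [0,-55,0,0,1],
    [0,-110,0,0,1],
    [0,-165,0,0,1],
    [0,-220,0,0,1],
  ],
)

```text
time: 4.82
tool_pos: [0.2708, 0.1272, 0.8894]
tool_rot: [0.041, 0.741, -0.041, -0.669]
contact_force: [1.9, -0.7, 0.0]
gripper_width: -0.001
```

play_rows(
  plan=[
    [-40,0,45,0,1],
  ],
)

```text
time: 4.95
tool_pos: [0.2366, 0.1321, 0.8925]
tool_rot: [0.045, 0.748, -0.038, -0.661]
contact_force: [0.4, 0.6, 0.6]
gripper_width: 0.004
```

play_rows(
  plan=[
    [-40,0,45,0,1],
  ],
)

```text
time: 5.08
tool_pos: [0.1923, 0.1308, 0.9005]
tool_rot: [0.04, 0.764, -0.036, -0.643]
contact_force: [-0.9, -0.2, 1.4]
gripper_width: -0.001
```

play_rows(
  plan=[
    [-40,0,45,0,1],
  ],
)

```text
time: 5.2
tool_pos: [0.1539, 0.1318, 0.9038]
tool_rot: [0.037, 0.777, -0.032, -0.628]
contact_force: [0.3, -0.3, 0.1]
gripper_width: 0.001
```

play_rows(
  plan=[
    [-40,0,45,0,1],
  ],
)

```text
time: 5.32
tool_pos: [0.1189, 0.1338, 0.9047]
tool_rot: [0.032, 0.788, -0.026, -0.614]
contact_force: [-0.5, 0.4, -0.5]
gripper_width: 0.003
```

```bash
python3 -c "
from h import *
st()"
```

```text
t 5.325 q [ 0.789 -0.37   0.723 -0.48   2.619  1.913] p [0.1189 0.1338 0.9047] 
F [-0.5  0.4 -0.5] w 0.003
xtool [ 0.245 -0.08  -0.966] ytool [-0.001 -0.997  0.082] tilt 14.9
```

```bash
python3 -c "
from h import *
p=manip.state()['tool_pos']; d=(np.array([.70,.13,.55])-p)*1000; go(d/11,d/11*8,d/11*3); go([60,0,0])"
```

```text
shift mm [ 44.1  -2.3 -43.3]
shift mm [ 353.   -18.7 -346.7]
shift mm [ 132.4   -7.  -130. ]
shift mm [ 14.7  -0.  -58.2]
```

play_rows(
  plan=[
    [40,-2,-40,0,1],
    [84,-5,-83,0,1],
    [128,-7,-126,0,1],
    [172,-9,-169,0,1],
    [216,-12,-212,0,1],
    [260,-14,-255,0,1],
    [305,-16,-300,0,1],
    [353,-19,-347,0,1],
  ],
)

```text
time: 6.32
tool_pos: [0.5393, 0.132, 0.6476]
tool_rot: [0.034, 0.788, -0.026, -0.614]
contact_force: [-0.5, 0.1, -0.4]
gripper_width: 0.003
```

play_rows(
  plan=[
    [44,0,-43,0,1],
    [88,0,-86,0,1],
    [132,-7,-130,0,1],
    [147,-7,-190,0,1],
    [160,-7,-250,0,1],
  ],
)

```text
time: 6.95
tool_pos: [0.8207, 0.1314, 0.5521]
tool_rot: [0.034, 0.787, -0.026, -0.615]
contact_force: [0.5, -0.5, 1.2]
gripper_width: -0.0
```

play_rows(
  plan=[
    [14,0,-58,0,1],
    [28,0,-116,0,1],
  ],
)

```text
time: 7.2
tool_pos: [0.9199, 0.1294, 0.5467]
tool_rot: [0.034, 0.791, -0.025, -0.61]
contact_force: [2.2, 0.9, 1.6]
gripper_width: -0.002
```

```bash
python3 -c "
from h import *
st();go([60,0,0])"
```

```text
t 7.2 q [ 0.091  0.83   0.096 -0.113  1.965  1.594] p [0.9199 0.1294 0.5467] 
F [2.2 0.9 1.6] w -0.002
xtool [ 0.253 -0.081 -0.964] ytool [ 0.001 -0.996  0.084] tilt 15.4
shift mm [ 15.2   0.1 -58. ]
```

play_rows(
  plan=[
    [14,0,-58,0,1],
  ],
)

```text
time: 7.32
tool_pos: [0.9481, 0.1241, 0.5187]
tool_rot: [0.033, 0.797, -0.024, -0.603]
contact_force: [-0.2, 0.5, 2.2]
gripper_width: -0.001
```

play_rows(
  plan=[
    [14,0,-58,0,1],
  ],
)

```text
time: 7.45
tool_pos: [0.9707, 0.1186, 0.4984]
tool_rot: [0.033, 0.806, -0.022, -0.591]
contact_force: [-0.6, 0.1, -0.5]
gripper_width: -0.0
```

play_rows(
  plan=[
    [14,0,-58,0,1],
  ],
)

```text
time: 7.58
tool_pos: [0.9909, 0.1133, 0.4868]
tool_rot: [0.032, 0.817, -0.02, -0.575]
contact_force: [0.2, -0.9, 0.9]
gripper_width: 0.002
```

```bash
python3 -c "
from h import *
st();go([60,0,0])"
```

```text
t 7.575 q [ 0.065  0.931  0.056 -0.095  1.815  1.58 ] p [0.9909 0.1133 0.4868] 
F [ 0.2 -0.9  0.9] w 0.002
xtool [ 0.337 -0.07  -0.939] ytool [ 0.004 -0.997  0.076] tilt 20.1
shift mm [ 20.2   0.2 -56.5]
```

play_rows(
  plan=[
    [0,0,-62,0,1],
  ],
)

```text
time: 7.7
tool_pos: [1.0055, 0.1088, 0.4818]
tool_rot: [0.032, 0.827, -0.019, -0.561]
contact_force: [0.3, 0.1, -0.8]
gripper_width: -0.001
```

play_rows(
  plan=[
    [0,0,-62,0,1],
  ],
)

```text
time: 7.82
tool_pos: [1.0184, 0.1049, 0.4827]
tool_rot: [0.031, 0.838, -0.017, -0.545]
contact_force: [0.3, 0.0, -0.1]
gripper_width: 0.001
```

play_rows(
  plan=[
    [0,0,-62,0,1],
  ],
)

```text
time: 7.95
tool_pos: [1.0303, 0.1012, 0.4842]
tool_rot: [0.031, 0.848, -0.015, -0.529]
contact_force: [-0.9, -0.4, -0.4]
gripper_width: -0.002
```

play_rows(
  plan=[
    [0,0,-62,0,1],
  ],
)

```text
time: 8.07
tool_pos: [1.0412, 0.0979, 0.4871]
tool_rot: [0.03, 0.858, -0.013, -0.513]
contact_force: [-0.2, 0.7, 1.1]
gripper_width: -0.002
```

play_rows(
  plan=[
    [0,0,-62,0,1],
  ],
)

```text
time: 8.2
tool_pos: [1.0509, 0.095, 0.492]
tool_rot: [0.03, 0.867, -0.012, -0.496]
contact_force: [-0.3, -0.5, -0.1]
gripper_width: -0.002
```

play_rows(
  plan=[
    [0,0,-62,0,1],
  ],
)

```text
time: 8.32
tool_pos: [1.0596, 0.0923, 0.4991]
tool_rot: [0.029, 0.877, -0.01, -0.48]
contact_force: [-0.2, 0.2, 0.1]
gripper_width: -0.001
```

```bash
python3 -c "
from h import *
st();go([60,0,0])"
```

```text
t 8.325 q [ 0.034  0.947  0.056 -0.064  1.57   1.557] p [1.0596 0.0923 0.4991] 
F [-0.2  0.2  0.1] w -0.001
xtool [ 0.539 -0.046 -0.841] ytool [ 0.011 -0.998  0.061] tilt 32.8
shift mm [ 32.4   0.6 -50.5]
```

play_rows(
  plan=[
    [0,0,-62,0,1],
  ],
)

```text
time: 8.45
tool_pos: [1.0671, 0.0898, 0.5081]
tool_rot: [0.029, 0.886, -0.009, -0.463]
contact_force: [-1.2, 0.1, -0.4]
gripper_width: -0.0
```

play_rows(
  plan=[
    [0,0,-62,0,1],
  ],
)

```text
time: 8.57
tool_pos: [1.0733, 0.0877, 0.5191]
tool_rot: [0.029, 0.894, -0.007, -0.446]
contact_force: [0.7, 0.1, 0.5]
gripper_width: 0.002
```

play_rows(
  plan=[
    [0,0,-62,0,1],
  ],
)

```text
time: 8.7
tool_pos: [1.0784, 0.0859, 0.5315]
tool_rot: [0.028, 0.903, -0.006, -0.43]
contact_force: [0.1, 0.8, 0.1]
gripper_width: 0.002
```

play_rows(
  plan=[
    [0,0,-62,0,1],
  ],
)

```text
time: 8.82
tool_pos: [1.0824, 0.0841, 0.5453]
tool_rot: [0.028, 0.91, -0.004, -0.413]
contact_force: [0.9, -0.6, 0.3]
gripper_width: -0.0
```

play_rows(
  plan=[
    [0,0,-62,0,1],
  ],
)

```text
time: 8.95
tool_pos: [1.0853, 0.0827, 0.5605]
tool_rot: [0.028, 0.918, -0.003, -0.396]
contact_force: [0.0, 0.4, -0.1]
gripper_width: -0.001
```

play_rows(
  plan=[
    [0,0,-62,0,1],
  ],
)

```text
time: 9.07
tool_pos: [1.0871, 0.0814, 0.5769]
tool_rot: [0.028, 0.925, -0.002, -0.38]
contact_force: [-0.5, -0.3, -0.3]
gripper_width: 0.002
```

play_rows(
  plan=[
    [0,0,-62,0,1],
  ],
)

```text
time: 9.2
tool_pos: [1.0878, 0.0804, 0.5946]
tool_rot: [0.027, 0.931, -0.001, -0.363]
contact_force: [-0.1, 0.3, -0.5]
gripper_width: -0.001
```

play_rows(
  plan=[
    [0,0,-62,0,1],
  ],
)

```text
time: 9.32
tool_pos: [1.0873, 0.0794, 0.6134]
tool_rot: [0.027, 0.938, 0.001, -0.347]
contact_force: [-0.3, 0.0, 0.0]
gripper_width: 0.0
```

play_rows(
  plan=[
    [0,0,-62,0,1],
  ],
)

```text
time: 9.45
tool_pos: [1.0858, 0.0786, 0.6331]
tool_rot: [0.027, 0.943, 0.002, -0.33]
contact_force: [0.8, 0.6, 0.1]
gripper_width: -0.003
```

play_rows(
  plan=[
    [0,0,-62,0,1],
  ],
)

```text
time: 9.57
tool_pos: [1.0831, 0.0779, 0.6537]
tool_rot: [0.027, 0.949, 0.003, -0.314]
contact_force: [0.7, 0.1, 1.4]
gripper_width: -0.0
```

play_rows(
  plan=[
    [0,0,-62,0,1],
  ],
)

```text
time: 9.7
tool_pos: [1.0794, 0.0774, 0.6752]
tool_rot: [0.026, 0.954, 0.004, -0.298]
contact_force: [-0.0, 0.3, 0.8]
gripper_width: 0.003
```

```bash
python3 -c "
from h import *
st();p=manip.state()['tool_pos']; d=(np.array([.44,-.023,.40])-p)*1000; go(d/12,d/12*8,d/12*4)"
```

```text
t 9.7 q [ 0.007  0.834  0.056 -0.015  1.286  1.526] p [1.0794 0.0774 0.6752] 
F [-0.   0.3  0.8] w 0.003
xtool [ 0.823 -0.009 -0.568] ytool [ 0.023 -0.999  0.048] tilt 55.4
shift mm [-30.7   6.   49.5]
shift mm [-245.8   48.3  396.3]
shift mm [-122.9   24.2  198.2]
```

play_rows(
  plan=[
    [-28,6,45,0,1],
    [-60,12,97,0,1],
    [-92,18,148,0,1],
    [-123,24,198,0,1],
    [-154,30,248,0,1],
    [-185,36,298,0,1],
    [-216,42,348,0,1],
    [-246,48,396,0,1],
  ],
)

```text
time: 10.7
tool_pos: [0.6748, 0.0146, 0.5022]
tool_rot: [0.027, 0.954, 0.004, -0.298]
contact_force: [-0.9, -0.5, 1.3]
gripper_width: -0.002
```

play_rows(
  plan=[
    [-31,6,50,0,1],
    [-62,12,100,0,1],
    [-92,18,150,0,1],
    [-123,24,198,0,1],
    [-123,24,198,0,1],
  ],
)

```text
time: 11.32
tool_pos: [0.4841, -0.0212, 0.4105]
tool_rot: [0.025, 0.952, 0.003, -0.306]
contact_force: [0.4, -0.4, 0.4]
gripper_width: -0.001
```

```bash
python3 -c "
from h import *
st();p=manip.state()['tool_pos']; a=(np.array([.44,-.023,.12])-p)*1000;b=(np.array([.526,-.023,.125])-p)*1000; go(a,b,[0,0,10])"
```

```text
t 11.325 q [-0.364 -1.01   2.248  0.337  1.011  1.119] p [ 0.4841 -0.0212  0.4105] 
F [ 0.4 -0.4  0.4] w -0.001
xtool [ 0.813 -0.01  -0.583] ytool [ 0.021 -0.999  0.046] tilt 54.4
shift mm [133.5 -12.5 261.4]
shift mm [200.4 -10.5 207.3]
shift mm [-5.8  0.5 -8.1]
```

play_rows(
  plan=[
    [24,-2,48,0,1],
    [48,-4,94,0,1],
    [72,-6,141,0,1],
    [96,-8,188,0,1],
    [118,-10,230,0,1],
    [133,-12,261,0,1],
    [133,-12,261,0,1],
  ],
)

```text
time: 12.2
tool_pos: [0.479, -0.0263, 0.1973]
tool_rot: [0.026, 0.946, 0.006, -0.324]
contact_force: [0.9, -0.3, 0.8]
gripper_width: -0.002
```

```bash
python3 -c "
from h import *
st();p=manip.state()['tool_pos']; b=(np.array([.526,-.023,.125])-p)*1000; go(b,[0,0,10])"
```

```text
t 12.2 q [-0.385 -1.011  2.582  0.442  0.746  0.94 ] p [ 0.479  -0.0263  0.1973] 
F [ 0.9 -0.3  0.8] w -0.002
xtool [ 0.79  -0.006 -0.614] ytool [ 0.027 -0.999  0.046] tilt 52.1
shift mm [81.5 -5.4 28. ]
shift mm [-6.1  0.5 -7.9]
```

```bash
python3 -c "
from h import *
go([0,0,-75],[10,0,-75])"
```

```text
shift mm [46.  -3.4 59.1]
shift mm [53.9 -3.2 53. ]
```

play_rows(
  plan=[
    [15,-1,20,0,1],
    [31,-2,40,0,1],
    [46,-3,60,0,1],
    [46,-3,60,0,1],
  ],
)

```text
time: 12.7
tool_pos: [0.4997, -0.0287, 0.1234]
tool_rot: [0.025, 0.943, 0.007, -0.333]
contact_force: [-0.6, 0.4, 0.5]
gripper_width: -0.002
```

```bash
python3 -c "
from h import *
st();p=manip.state()['tool_pos']; b=(np.array([.526,-.023,.125])-p)*1000; go(b,[0,0,10])"
```

```text
t 12.7 q [-0.363 -0.748  2.583  0.581  0.521  0.769] p [ 0.4997 -0.0287  0.1234] 
F [-0.6  0.4  0.5] w -0.002
xtool [ 0.778 -0.003 -0.628] ytool [ 0.029 -0.999  0.042] tilt 51.1
shift mm [ 19.4  -4.8 -18. ]
shift mm [-6.3  0.4 -7.8]
```

play_rows(
  plan=[
    [10,-3,-9,0,1],
    [19,-5,-18,0,1],
    [19,-5,-18,0,1],
  ],
)

```text
time: 13.08
tool_pos: [0.527, -0.0231, 0.1288]
tool_rot: [0.026, 0.943, 0.007, -0.33]
contact_force: [0.4, -0.1, 0.7]
gripper_width: -0.0
```

```bash
python3 -c "
from h import *
st();go([0,0,24],[0,0,30],[0,0,1])
f=grab('side'); save(f,'s1',(280,150,440,270),5)"
```

```text
t 13.075 q [-0.313 -0.626  2.512  0.58   0.447  0.785] p [ 0.527  -0.0231  0.1288] 
F [ 0.4 -0.1  0.7] w -0.0
xtool [ 0.782 -0.004 -0.624] ytool [ 0.03  -0.999  0.044] tilt 51.4
shift mm [-15.    1.1 -18.7]
shift mm [-18.7   1.3 -23.4]
shift mm [-0.6  0.  -0.8]
```

View pics/s1.png

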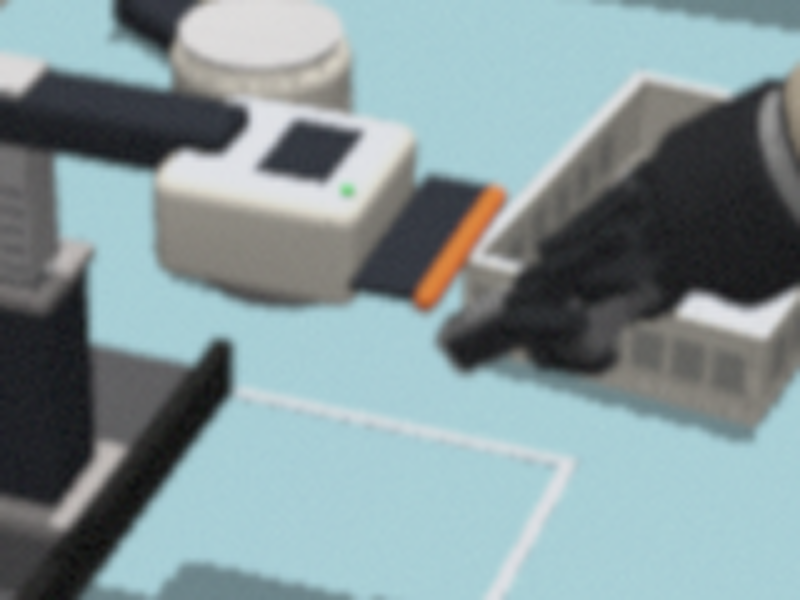

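play_rows(
  plan=[
    [-7,0,-9,0,1],
    [-14,1,-18,0,1],
    [-16,1,-20,0,1],
    [-18,1,-22,0,1],
    [-18,1,-22,0,1],
  ],
)

```text
time: 13.75
tool_pos: [0.5256, -0.0229, 0.1549]
tool_rot: [0.025, 0.943, 0.007, -0.332]
contact_force: [-0.0, -0.2, 0.7]
gripper_width: -0.001
```

```bash
python3 -c "
from h import *
st();go([0,0,5],[0,0,10])"
```

```text
t 13.75 q [-0.313 -0.687  2.498  0.501  0.514  0.874] p [ 0.5256 -0.0229  0.1549] 
F [-0.  -0.2  0.7] w -0.001
xtool [ 0.78  -0.005 -0.626] ytool [ 0.029 -0.999  0.043] tilt 51.3
shift mm [-3.1  0.2 -3.9]
shift mm [-6.3  0.4 -7.8]
```

play_rows(
  plan=[
    [-2,0,-2,0,1],
    [-3,0,-4,0,1],
    [-5,0,-6,0,1],
    [-6,0,-8,0,1],
    [-6,0,-8,0,1],
  ],
)

```text
time: 14.38
tool_pos: [0.5245, -0.0219, 0.1621]
tool_rot: [0.025, 0.942, 0.007, -0.334]
contact_force: [-8.8, -1.3, -6.2]
gripper_width: -0.003
```

```bash
python3 -c "
from h import *
st();go([0,0,5],[0,0,10])"
```

```text
t 14.375 q [-0.312 -0.703  2.491  0.476  0.539  0.901] p [ 0.5245 -0.0219  0.1621] 
F [-8.8 -1.3 -6.2] w -0.003
xtool [ 0.776 -0.003 -0.63 ] ytool [ 0.031 -0.999  0.043] tilt 50.9
shift mm [-3.2  0.2 -3.9]
shift mm [-6.3  0.4 -7.8]
```

play_rows(
  plan=[
    [-2,0,-2,0,1],
    [-3,0,-4,0,1],
    [-5,0,-6,0,1],
    [-6,0,-8,0,1],
    [-6,0,-8,0,1],
  ],
)

```text
time: 15.0
tool_pos: [0.5246, -0.0218, 0.1718]
tool_rot: [0.026, 0.942, 0.007, -0.335]
contact_force: [-13.4, -3.9, -5.6]
gripper_width: 0.001
```

```bash
cat >> h.py <<'E'
def col():
    f=grab('top'); P=cloud(f)
    x,y,z=P[...,0],P[...,1],P[...,2]
    a=(abs(x-.67)<.02)&(abs(y+.0235)<.008)&(z>.15)&(z<.4); b=(abs(x-.61)<.008)&(abs(y+.049)<.006)&(z>.15)&(z<.4)
    print('col from arm',np.nanmedian(z[a]).round(4)-.181,'from housing',np.nanmedian(z[b]).round(4)-.172,a.sum(),b.sum())
E
python3 -c "
from h import *
st();col();go([0,0,5],[0,0,10])"
```

```text
t 15.0 q [-0.31  -0.719  2.483  0.455  0.56   0.926] p [ 0.5246 -0.0218  0.1718] 
F [-13.4  -3.9  -5.6] w 0.001
xtool [ 0.776 -0.004 -0.631] ytool [ 0.03  -0.999  0.043] tilt 50.9
col from arm 0.052199999999999996 from housing 0.05200000000000002 159 49
shift mm [-3.2  0.2 -3.9]
shift mm [-6.3  0.4 -7.7]
```

play_rows(
  plan=[
    [-2,0,-2,0,1],
    [-4,0,-5,0,1],
    [-6,0,-8,0,1],
    [-8,0,-10,0,1],
    [-10,0,-12,0,1],
    [-11,0,-14,0,1],
    [-11,0,-14,0,1],
  ],
)

```text
time: 15.92
tool_pos: [0.5247, -0.0217, 0.1893]
tool_rot: [0.026, 0.942, 0.007, -0.335]
contact_force: [-16.7, -6.9, -5.7]
gripper_width: 0.003
```

```bash
python3 -c "
from h import *
st();col();go([0,0,5],[0,0,10])"
```

```text
t 15.925 q [-0.308 -0.746  2.466  0.422  0.598  0.964] p [ 0.5247 -0.0217  0.1893] 
F [-16.7  -6.9  -5.7] w 0.003
xtool [ 0.776 -0.005 -0.631] ytool [ 0.03  -0.999  0.045] tilt 50.9
col from arm 0.0696 from housing 0.06940000000000002 166 56
shift mm [-3.2  0.2 -3.9]
shift mm [-6.3  0.4 -7.7]
```

play_rows(
  plan=[
    [-2,0,-2,0,1],
    [-3,0,-4,0,1],
    [-5,0,-6,0,1],
    [-5,0,-6,0,1],
    [-5,0,-6,0,1],
  ],
)

```text
time: 16.6
tool_pos: [0.5247, -0.0216, 0.1974]
tool_rot: [0.026, 0.942, 0.006, -0.335]
contact_force: [-16.0, -8.3, -5.2]
gripper_width: -0.001
```

```bash
python3 -c "
from h import *
st();col();go([0,0,-10],[-60,0,-30])"
```

```text
t 16.6 q [-0.308 -0.757  2.458  0.409  0.615  0.979] p [ 0.5247 -0.0216  0.1974] 
F [-16.   -8.3  -5.2] w -0.001
xtool [ 0.776 -0.006 -0.631] ytool [ 0.029 -0.999  0.045] tilt 50.9
col from arm 0.07779999999999998 from housing 0.0776 183 49
shift mm [ 6.3 -0.5  7.7]
shift mm [-27.6  -3.1  61. ]
```

play_rows(
  plan=[
    [3,0,4,0,1],
    [6,0,8,0,1],
    [10,-1,13,0,1],
    [14,-1,18,0,1],
    [14,-1,18,0,1],
  ],
)

```text
time: 17.27
tool_pos: [0.5265, -0.021, 0.1785]
tool_rot: [0.025, 0.943, 0.006, -0.331]
contact_force: [0.7, -0.1, 0.6]
gripper_width: 0.004
```

```bash
python3 -c "
from h import *
st();col();go([0,0,-10],[-60,0,0],[-160,0,200])
f=grab('side'); g=load('top')
a=cv2.resize(f['img'][150:260,250:380,::-1],None,fx=5.4,fy=5.4,interpolation=cv2.INTER_CUBIC); cv2.imwrite('pics/s2.png',a[:600,:800])"
```

```text
t 17.275 q [-0.306 -0.725  2.477  0.449  0.562  0.937] p [ 0.5265 -0.021   0.1785] 
F [ 0.7 -0.1  0.6] w 0.004
xtool [ 0.781 -0.005 -0.625] ytool [ 0.029 -0.999  0.044] tilt 51.4
col from arm 0.07290000000000002 from housing 0.07290000000000002 169 51
shift mm [ 6.2 -0.4  7.8]
shift mm [-46.9  -1.7  37.4]
shift mm [-249.9    4.1  -56.2]
```

View pics/s2.png

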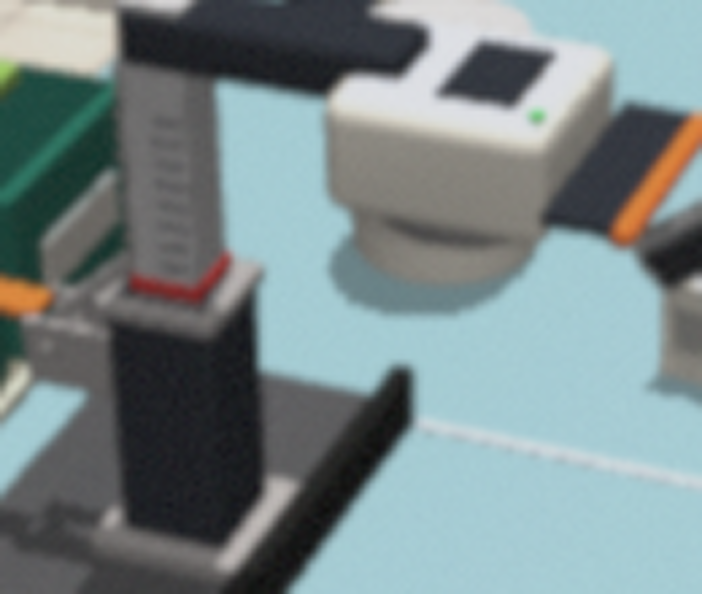

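play_rows(
  plan=[
    [-16,0,12,0,1],
    [-47,-2,37,0,1],
    [-47,-60,37,0,1],
    [-83,-90,-10,0,1],
    [-83,-90,-10,0,1],
  ],
)

```text
time: 18.0
tool_pos: [0.4725, 0.0762, 0.239]
tool_rot: [0.027, 0.944, 0.01, -0.329]
contact_force: [-0.6, -0.3, -0.5]
gripper_width: -0.003
```

play_rows(
  plan=[
    [-40,0,47,0,1],
  ],
)

```text
time: 18.12
tool_pos: [0.4606, 0.088, 0.2182]
tool_rot: [0.028, 0.94, -0.001, -0.34]
contact_force: [-1.1, -0.5, 0.1]
gripper_width: -0.002
```

play_rows(
  plan=[
    [-30,0,53,0,1],
  ],
)

```text
time: 18.25
tool_pos: [0.4441, 0.1057, 0.1886]
tool_rot: [0.03, 0.937, -0.009, -0.349]
contact_force: [-0.2, 0.7, -0.5]
gripper_width: 0.002
```

play_rows(
  plan=[
    [-30,0,53,0,1],
  ],
)

```text
time: 18.38
tool_pos: [0.4221, 0.1276, 0.1788]
tool_rot: [0.033, 0.931, -0.018, -0.362]
contact_force: [-0.9, 0.1, -1.1]
gripper_width: 0.002
```

```bash
python3 -c "
from h import *
st()"
```

```text
t 18.375 q [ 0.296 -1.01   2.584 -0.381  0.808  1.998] p [0.4221 0.1276 0.1788] 
F [-0.9  0.1 -1.1] w 0.002
xtool [ 0.737 -0.057 -0.674] ytool [-0.009 -0.997  0.074] tilt 47.7
```

```bash
python3 -c "
from h import *
p=manip.state()['tool_pos']; go((np.array([.37,.13,.25])-p)*1000,(np.array([.37,.48,.25])-p)*1000)"
```

```text
shift mm [-86.5   3.3 -17.3]
shift mm [-106.3 -345.7  -34.2]
```

play_rows(
  plan=[
    [-40,1,-8,0,-1],
    [-86,3,-17,0,-1],
    [-89,-50,-20,0,-1],
    [-93,-108,-23,0,-1],
    [-96,-167,-26,0,-1],
    [-100,-226,-29,0,-1],
    [-103,-286,-32,0,-1],
    [-106,-346,-34,0,-1],
  ],
)

```text
time: 19.38
tool_pos: [0.3698, 0.4825, 0.25]
tool_rot: [0.033, 0.931, -0.016, -0.362]
contact_force: [1.2, 0.7, 1.2]
gripper_width: 1.003
```

```bash
python3 -c "
from h import *
st(); f=grab('top'); save(f,'t2',(140,140,410,330),2.95)"
```

```text
t 19.375 q [ 1.111 -0.135  1.918 -0.852  1.144  2.941] p [0.3698 0.4825 0.25  ] 
F [1.2 0.7 1.2] w 1.003
xtool [ 0.737 -0.055 -0.673] ytool [-0.006 -0.997  0.074] tilt 47.7
```

View pics/t2.png

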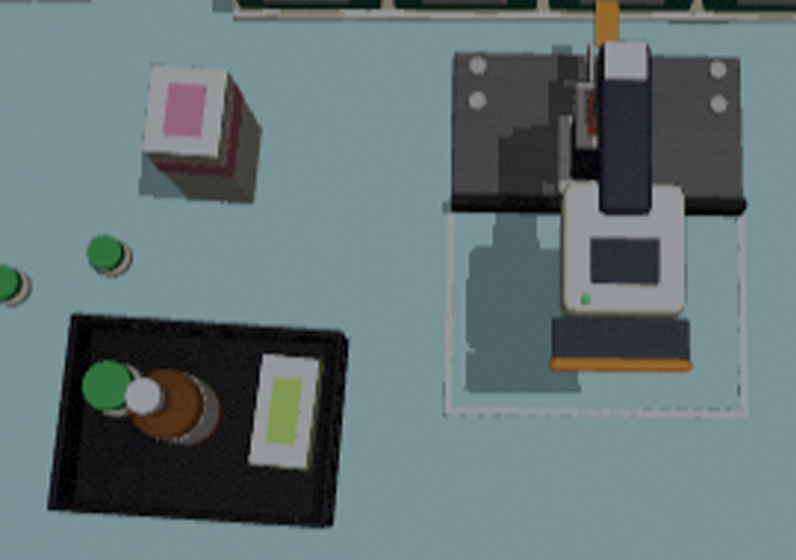

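```bash
cat >> h.py <<'E'
def ray(f,u,v,z):
    d=np.array([(u-f['cx'])/f['fx'],-(v-f['cy'])/f['fy'],-1])@np.array(f['rotation']).T
    o=f['origin']; return (o+d*(z-o[2])/d[2])
E
python3 -c "
from h import *
f=load('top')
for n,u,v,z in [('BL',72,314,.05),('BR',348,333,.05),('FR',330,525,.05),('FL',50,508,.05),('frFL',451,409,0),('frFR',740,410,0),('frBL',455,212,0),('frBR',740,214,0),('stopbotL',450,213,0),('stopbotR',743,214,0),('lipL',552,364,.219),('lipR',691,365,.219),('smallA',108,258,.04),('smallB',8,285,.04)]:
    print(n,ray(f,140+u/2.95,140+v/2.95,z).round(4))
p=manip.state()['tool_pos']; go((np.array([.40,.475,.02])-p)*1000,(np.array([.52,.475,.02])-p)*1000)
"
```

```text
BL [0.5814 0.3872 0.05  ]
BR [0.5665 0.1736 0.05  ]
FR [0.4198 0.1845 0.05  ]
FL [0.4331 0.3958 0.05  ]
frFL [0.5114 0.0948 0.    ]
frFR [ 0.5102 -0.1393  0.    ]
frBL [0.6742 0.0924 0.    ]
frBR [ 0.6729 -0.1444  0.    ]
stopbotL [0.6733 0.0965 0.    ]
stopbotR [ 0.6729 -0.1469  0.    ]
lipL [0.5232 0.023  0.219 ]
lipR [ 0.5225 -0.0678  0.219 ]
smallA [0.6275 0.3644 0.04  ]
smallB [0.6059 0.4413 0.04  ]
shift mm [175.9  -3.7 146.7]
shift mm [264.3  -3.8  65.5]
```

play_rows(
  plan=[
    [35,-1,29,0.05,-1],
    [75,-2,62,0.1,-1],
    [115,-3,96,0.1,-1],
    [150,-4,125,0.1,-1],
    [174,-4,145,0.1,-1],
    [215,-4,107,0.1,-1],
    [266,-4,64,0.1,-1],
    [266,-4,64,0.1,-1],
  ],
)

```text
time: 20.42
tool_pos: [0.537, 0.4621, 0.0421]
tool_rot: [-0.003, 0.924, -0.031, -0.382]
contact_force: [-0.8, -1.0, 0.6]
gripper_width: 1.001
```

```bash
python3 -c "
from h import *
st(); go([0,-100,0])"
```

```text
t 20.425 q [ 0.826  0.281  1.857 -0.996  0.724  3.133] p [0.537  0.4621 0.0421] 
F [-0.8 -1.   0.6] w 1.001
xtool [ 0.706 -0.055 -0.706] ytool [-0.06  -0.998  0.018] tilt 45.1
shift mm [ 5.5 99.8 -2.9]
```

```bash
python3 -c "
from h import *
go([-30,30,100])"
```

```text
shift mm [-93.4 -26.3 -48.7]
```

play_rows(
  plan=[
    [-46,-13,-24,0,-1],
    [-93,-26,-49,0,-1],
    [-93,-26,-49,-0.18,-1],
    [-93,-26,-49,-0.36,-1],
    [-93,-26,-49,-0.54,-1],
    [-93,-26,-49,-0.72,-1],
    [-93,-26,-49,-0.9,-1],
    [-93,-26,-49,-1.08,-1],
  ],
)

```text
time: 21.42
tool_pos: [0.5032, 0.4931, 0.1434]
tool_rot: [0.475, 0.792, 0.173, -0.342]
contact_force: [0.1, 0.1, -0.1]
gripper_width: 0.999
```

play_rows(
  plan=[
    [0,0,0,-0.18,-1],
    [0,0,0,-0.36,-1],
    [0,0,0,-0.54,-1],
    [0,0,0,-0.72,-1],
    [0,0,0,-0.9,-1],
    [0,0,0,-1.08,-1],
    [0,0,0,-1.26,-1],
    [0,0,0,-1.44,-1],
  ],
)

```text
time: 22.42
tool_pos: [0.5032, 0.4931, 0.1434]
tool_rot: [0.879, 0.282, 0.355, -0.143]
contact_force: [0.4, 0.6, 0.6]
gripper_width: 1.001
```

play_rows(
  plan=[
    [0,0,0,-0.18,-1],
    [0,0,0,-0.36,-1],
    [0,0,0,-0.54,-1],
    [0,0,0,-0.6,-1],
    [0,0,0,-0.6,-1],
  ],
)

```text
time: 23.05
tool_pos: [0.5033, 0.4933, 0.1436]
tool_rot: [0.924, 0.013, 0.381, -0.033]
contact_force: [-0.7, 0.2, -0.2]
gripper_width: 0.997
```

```bash
python3 -c "
from h import *
st(); p=manip.state()['tool_pos'];go((np.array([.5,.475,.02])-p)*1000,(np.array([.525,.475,.02])-p)*1000,[0,-100,0])"
```

```text
t 23.05 q [ 0.903  0.14   1.819 -0.862  0.882 -0.129] p [0.5033 0.4933 0.1436] 
F [-0.7  0.2 -0.2] w 0.997
xtool [ 0.707 -0.051 -0.706] ytool [ 0.07   0.998 -0.001] tilt 45.1
shift mm [ 85.7 -18.3 -89. ]
shift mm [103.4 -16.6 -71.4]
shift mm [  5.1 -99.8   4.9]
```

play_rows(
  plan=[
    [30,-5,-25,0,-1],
    [65,-10,-50,0,-1],
    [95,-16,-66,0,-1],
    [103,-17,-71,0,-1],
    [103,-17,-71,0,-1],
  ],
)

```text
time: 23.68
tool_pos: [0.5255, 0.4755, 0.022]
tool_rot: [0.923, 0.013, 0.383, -0.033]
contact_force: [0.2, -0.1, 0.3]
gripper_width: 0.999
```

```bash
python3 -c "
from h import *
st(); f=grab('top'); save(f,'t3',(90,200,290,350),4)
f=grab('side'); save(f,'s3',(160,260,420,460),3)"
```

```text
t 23.675 q [ 0.854  0.322  1.847 -1.023  0.723  0.069] p [0.5255 0.4755 0.022 ] 
F [ 0.2 -0.1  0.3] w 0.999
xtool [ 0.705 -0.051 -0.707] ytool [ 0.07   0.998 -0.001] tilt 45.0
```

View pics/t3.png

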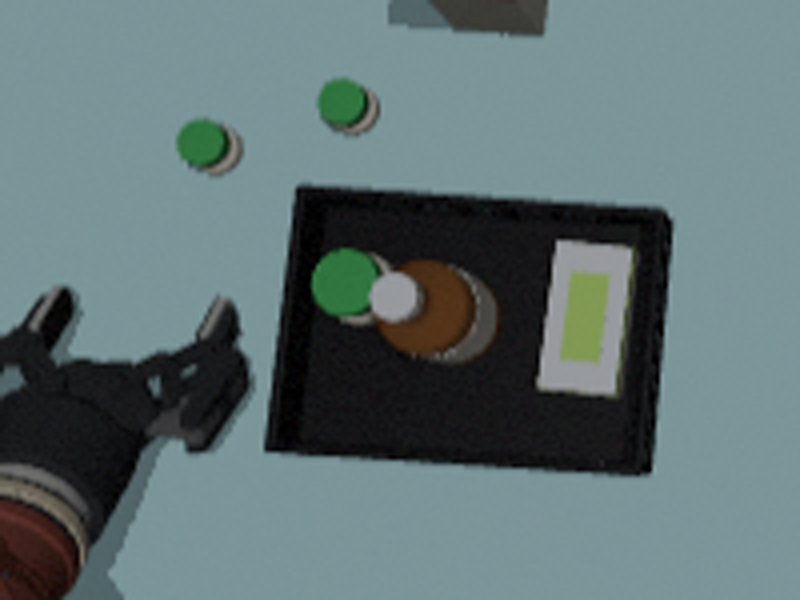

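```bash
python3 -c "
from h import *
f=load('top'); P=cloud(f)
for n,u,v in [('tip',222,310),('tipedge',234,318),('kn',245,375),('kn2',232,360),('kn3',205,440),('kn4',235,400),('k5',215,370)]:
    print(n,P[int(200+v/4),int(90+u/4)].round(3))
g=load('side');Q=cloud(g)
m=(Q[...,2]>.01)&(Q[...,2]<.2)&(Q[...,1]>.40)&(Q[...,1]<.6)&(Q[...,0]>.35)&(Q[...,0]<.57); 
m2=(P[...,2]>.012)&(P[...,2]<.2)&(P[...,1]>.395)&(P[...,1]<.47)&(P[...,0]>.35)&(P[...,0]<.57)
A=P[m2]
for lo in np.arange(.4,.56,.015):
    a=A[(A[:,0]>lo)&(A[:,0]<lo+.015)]
    if len(a): i=a[:,1].argmin(); print(lo.round(3),len(a),a[i].round(3),'zmin',a[:,2].min().round(3))
B=Q[m]; print('side n',len(B), B[:,1].min() if len(B) else '')
"
```

```text
tip [0.512 0.426 0.051]
tipedge [0.507 0.421 0.046]
kn [0.475 0.404 0.072]
kn2 [0.481 0.408 0.082]
kn3 [0.437 0.414 0.1  ]
kn4 [0.459 0.41  0.073]
k5 [0.476 0.417 0.087]
0.4 191 [0.405 0.446 0.146] zmin 0.112
0.415 185 [0.429 0.444 0.119] zmin 0.106
0.43 255 [0.445 0.395 0.053] zmin 0.046
0.445 296 [0.458 0.395 0.049] zmin 0.049
0.46 250 [0.467 0.395 0.051] zmin 0.048
0.475 175 [0.476 0.395 0.052] zmin 0.049
0.49 64 [0.498 0.421 0.053] zmin 0.037
0.505 40 [0.505 0.421 0.048] zmin 0.037
side n 4986 0.4065197660849489
```

play_rows(
  plan=[
    [0,-5,0,0,-1],
    [1,-10,1,0,-1],
    [1,-15,1,0,-1],
    [1,-21,1,0,-1],
    [1,-26,1,0,-1],
    [2,-32,2,0,-1],
    [2,-38,2,0,-1],
    [2,-44,2,0,-1],
  ],
)

```text
time: 24.78
tool_pos: [0.5252, 0.4318, 0.0245]
tool_rot: [0.922, 0.013, 0.387, -0.033]
contact_force: [-0.1, 2.0, -2.1]
gripper_width: 1.0
```

```bash
cat >> h.py <<'E'
def bask(name=None,y0=0,y1=.6):
    f=grab('top'); P=cloud(f); x,y,z=P[...,0],P[...,1],P[...,2]
    m=(z>.046)&(z<.056)&(f['img'].max(-1)<70)&(x>.38)&(x<.72)
    m=(abs(z-.05)<.005)&(f['img'].max(-1)<70)&(x>.38)&(x<.70)&(y<.45)&(y>-.25)
    A=P[m]
    # long walls: fit back & front edge lines
    s=manip.state(); print('F',s['contact_force'].round(1),'p',s['tool_pos'].round(4))
    r=cv2.minAreaRect(A[:,:2].astype(np.float32)); print(len(A),np.round(r[0],4),np.round(r[1],4),round(r[2],2))
    if name: save(f,name,(140,140,410,330),2.95)
    return f,P
E
python3 -c "
from h import *
f,P=bask()
z=P[...,2];y=P[...,1];x=P[...,0]
im=f['img'].astype(int)
m=(z>.145)&(z<.17)&(y>-.1)&(x<.6)&(im.min(-1)>100); print('syrup cap',m.sum(),np.median(P[m],0).round(3))
"
```

```text
F [-0.8 -0.3  0.2] p [0.5252 0.4311 0.0244]
874 [0.5602 0.0867] [0.2694 0.6014] 2.34
syrup cap 108 [0.51  0.286 0.16 ]
```

```bash
cat >> h.py <<'E'
def bk(name=None,xmax=.69):
    f=grab('top'); P=cloud(f); x,y,z=P[...,0],P[...,1],P[...,2]
    m=(z>-.005)&(z<.057)&(f['img'].max(-1)<75)&(x>.38)&(x<xmax)&(y>-.2)&(y<.42)
    n,l,stt,c=cv2.connectedComponentsWithStats(m.astype(np.uint8),connectivity=4)
    i=1+stt[1:,4].argmax(); k=(l==i)&(z>.043); A=P[k]
    r=cv2.minAreaRect(A[:,:2].astype(np.float32)); s=manip.state()
    print('F',s['contact_force'].round(1),'p',s['tool_pos'].round(4)); print(stt[i],len(A),np.round(r[0],4),np.round(r[1],4),round(r[2],2))
    b=cv2.boxPoints(r); print(b.round(3).tolist())
    im=f['img'].astype(int); q=(z>.15)&(z<.17)&(x<.68)&(im.min(-1)>90)&(y>-.15); print('cap',q.sum(),np.median(P[q],0).round(3))
    if name: save(f,name,(140,140,410,330),2.95)
E
python3 -c "
from h import *
bk()"
```

```text
F [ 0.5  0.9 -0.2] p [0.5253 0.4311 0.0246]
[ 163  247  102   71 4678] 886 [0.5016 0.2753] [0.2198 0.1498] 86.76
[[0.42100000381469727, 0.17000000178813934], [0.5699999928474426, 0.16099999845027924], [0.5830000042915344, 0.38100001215934753], [0.43299999833106995, 0.3889999985694885]]
cap 126 [0.508 0.286 0.16 ]
```

play_rows(
  plan=[
    [0,-6,0,0,-1],
    [1,-14,1,0,-1],
    [1,-23,1,0,-1],
    [2,-32,2,0,-1],
    [2,-41,2,0,-1],
    [3,-50,3,0,-1],
    [3,-58,3,0,-1],
    [3,-64,3,0,-1],
  ],
)

```text
time: 25.88
tool_pos: [0.5252, 0.3676, 0.0276]
tool_rot: [0.92, 0.013, 0.39, -0.033]
contact_force: [-0.2, 3.2, -1.6]
gripper_width: 1.0
```

```bash
python3 -c "
from h import *
bk();st()"
```

```text
F [0.8 0.9 0.5] p [0.5252 0.367  0.0275]
[ 193  247   98   71 4592] 855 [0.5017 0.2116] [0.2188 0.1498] 87.2
[[0.421999990940094, 0.10599999874830246], [0.5709999799728394, 0.0989999994635582], [0.5820000171661377, 0.31700000166893005], [0.4320000112056732, 0.32499998807907104]]
cap 117 [0.51  0.222 0.161]
t 25.925 q [ 0.708  0.138  2.052 -1.024  0.612 -0.023] p [0.5252 0.367  0.0275] 
F [0.8 0.9 0.5] w 1.002
xtool [ 0.694 -0.052 -0.718] ytool [ 0.071  0.997 -0.003] tilt 44.1
```

play_rows(
  plan=[
    [1,-6,1,0,-1],
    [2,-15,1,0,-1],
    [3,-25,2,0,-1],
    [4,-35,3,0,-1],
    [5,-45,4,0,-1],
    [6,-55,5,0,-1],
    [7,-65,6,0,-1],
    [7,-72,6,0,-1],
  ],
)

```text
time: 26.92
tool_pos: [0.5298, 0.2954, 0.0279]
tool_rot: [0.92, 0.013, 0.39, -0.033]
contact_force: [-0.2, 4.7, 1.9]
gripper_width: 0.999
```

```bash
python3 -c "
from h import *
bk();st()"
```

```text
F [1.  3.  1.5] p [0.5295 0.2946 0.0276]
[ 224  245   99   72 4587] 839 [0.5051 0.1393] [0.2185 0.1512] 86.29
[[0.4230000078678131, 0.03500000014901161], [0.5730000138282776, 0.02500000037252903], [0.5879999995231628, 0.24300000071525574], [0.43700000643730164, 0.2529999911785126]]
cap 117 [0.512 0.151 0.161]
t 26.975 q [ 0.581  0.03   2.169 -1.024  0.519 -0.111] p [0.5295 0.2946 0.0276] 
F [1.  3.  1.5] w 0.999
xtool [ 0.693 -0.052 -0.719] ytool [ 0.071  0.997 -0.003] tilt 44.1
```

play_rows(
  plan=[
    [0,-6,0,0,-1],
    [1,-15,1,0,-1],
    [1,-25,1,0,-1],
    [2,-36,2,0,-1],
    [2,-47,2,0,-1],
    [3,-58,3,0,-1],
    [4,-69,4,0,-1],
    [4,-78,4,0,-1],
  ],
)

```text
time: 27.98
tool_pos: [0.5296, 0.217, 0.0276]
tool_rot: [0.92, 0.013, 0.39, -0.033]
contact_force: [0.2, 4.6, 2.6]
gripper_width: 1.004
```

```bash
python3 -c "
from h import *
bk('t4');st()"
```

```text
F [1.2 3.7 1.5] p [0.5292 0.2159 0.0272]
[ 259  245   97   71 4221] 724 [0.5061 0.0607] [0.2179 0.1516] 86.68
[[0.42399999499320984, -0.04399999976158142], [0.574999988079071, -0.052000001072883606], [0.5879999995231628, 0.16500000655651093], [0.43700000643730164, 0.17399999499320984]]
cap 110 [0.514 0.072 0.161]
t 28.025 q [ 0.419 -0.09   2.286 -0.97   0.411 -0.277] p [0.5292 0.2159 0.0272] 
F [1.2 3.7 1.5] w 0.999
xtool [ 0.693 -0.052 -0.719] ytool [ 0.072  0.997 -0.003] tilt 44.0
```

View pics/t4.png

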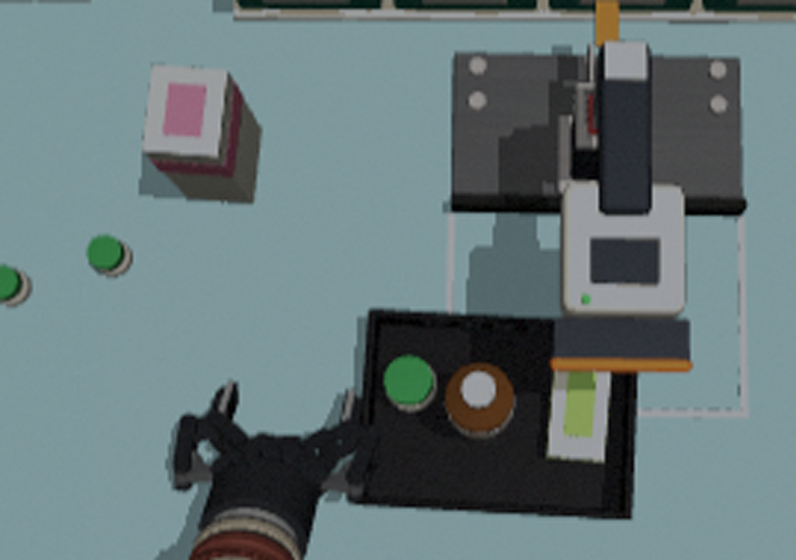

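play_rows(
  plan=[
    [0,-6,0,0,-1],
    [1,-15,1,0,-1],
    [1,-26,1,0,-1],
    [2,-37,2,0,-1],
    [2,-48,2,0,-1],
    [3,-59,3,0,-1],
    [4,-71,4,0,-1],
    [4,-82,4,0,-1],
  ],
)

```text
time: 29.02
tool_pos: [0.5291, 0.1348, 0.0272]
tool_rot: [0.92, 0.013, 0.391, -0.033]
contact_force: [-0.0, 4.7, 2.2]
gripper_width: 0.998
```

```bash
python3 -c "
from h import *
bk('t5');st();f=load('top')
for n,u,v in [('BL4',371,311),('FR4',631,517)]: print(n,ray(f,140+u/2.95,140+v/2.95,.05).round(4))
go([-30,60,0],[-140,60,10],[-140,-60,10])
"
```

```text
F [0.6 2.6 0.6] p [0.5286 0.1336 0.0267]
[ 296  244   96   72 3783] 741 [ 0.5061 -0.0218] [0.2168 0.152 ] 86.69
[[0.42399999499320984, -0.12600000202655792], [0.5759999752044678, -0.1340000033378601], [0.5879999995231628, 0.0820000022649765], [0.43700000643730164, 0.09099999815225601]]
cap 110 [ 0.513 -0.01   0.161]
t 29.075 q [ 0.213 -0.204  2.384 -0.755  0.292 -0.632] p [0.5286 0.1336 0.0267] 
F [0.6 2.6 0.6] w 1.004
xtool [ 0.692 -0.053 -0.72 ] ytool [ 0.072  0.997 -0.004] tilt 43.9
BL4 [0.5838 0.156  0.05  ]
FR4 [ 0.425  -0.0442  0.05  ]
shift mm [-23.9  57.7 -24.5]
shift mm [-107.2   49.7  -96.6]
shift mm [-100.9  -70.   -90.7]
```

play_rows(
  plan=[
    [-5,20,-5,0,-1],
    [-15,40,-15,0,-1],
    [-24,58,-25,0,-1],
    [-50,55,-48,0,-1],
    [-80,52,-73,0,-1],
    [-107,50,-97,0,-1],
    [-107,50,-97,0,-1],
  ],
)

```text
time: 29.95
tool_pos: [0.3917, 0.1985, 0.039]
tool_rot: [0.92, 0.013, 0.389, -0.033]
contact_force: [0.4, 0.1, -0.3]
gripper_width: 0.998
```

```bash
python3 -c "
from h import *
st();p=manip.state()['tool_pos'];go((np.array([.38,.05,.045])-p)*1000)
"
```

```text
t 29.95 q [ 0.564 -0.533  2.582 -0.829  0.597 -0.351] p [0.3917 0.1985 0.039 ] 
F [ 0.4  0.1 -0.3] w 0.998
xtool [ 0.695 -0.051 -0.718] ytool [ 0.071  0.997 -0.002] tilt 44.1
shift mm [  -4.9 -149.     3.1]
```

play_rows(
  plan=[
    [-5,-30,0,0,-1],
    [-10,-60,0,0,-1],
    [-10,-60,0,0,-1],
  ],
)

```text
time: 30.32
tool_pos: [0.412, 0.163, 0.0445]
tool_rot: [0.915, 0.009, 0.4, -0.046]
contact_force: [-1.9, -0.4, -1.4]
gripper_width: 0.999
```

```bash
python3 -c "
from h import *
st();p=manip.state()['tool_pos'];go((np.array([.38,.05,.045])-p)*1000)
"
```

```text
t 30.325 q [ 0.432 -0.571  2.584 -0.706  0.575 -0.562] p [0.412  0.163  0.0445] 
F [-1.9 -0.4 -1.4] w 0.999
xtool [ 0.676 -0.077 -0.733] ytool [ 0.091  0.996 -0.021] tilt 42.9
shift mm [ -13.3 -115.4  -17.1]
```

```bash
python3 -c "
from h import *
p=manip.state()['tool_pos'];go((np.array([.41,.17,.15])-p)*1000,(np.array([.41,.08,.22])-p)*1000,[-60,0,0],[-60,0,-10])
"
```

```text
shift mm [-79.2   4.7  69.9]
shift mm [-123.6  -86.4  122.2]
shift mm [-40.6  -5.5 -43.9]
shift mm [-33.2  -5.3 -50.7]
```

play_rows(
  plan=[
    [-35,2,30,0,-1],
    [-79,5,70,0,-1],
    [-95,-30,90,0,-1],
    [-123,-86,122,0,-1],
    [-123,-86,122,0,-1],
  ],
)

```text
time: 30.95
tool_pos: [0.4289, 0.0876, 0.2201]
tool_rot: [0.914, 0.009, 0.403, -0.05]
contact_force: [-0.9, 0.1, 0.1]
gripper_width: 1.002
```

play_rows(
  plan=[
    [-41,-10,-44,0,-1],
  ],
)

```text
time: 31.08
tool_pos: [0.4088, 0.1086, 0.215]
tool_rot: [0.908, 0.005, 0.414, -0.061]
contact_force: [0.5, 0.1, -0.3]
gripper_width: 1.002
```

play_rows(
  plan=[
    [-41,-10,-44,0,-1],
  ],
)

```text
time: 31.2
tool_pos: [0.381, 0.1356, 0.2133]
tool_rot: [0.904, -0.001, 0.422, -0.07]
contact_force: [0.5, 0.7, 0.2]
gripper_width: 0.999
```

play_rows(
  plan=[
    [-41,-10,-44,0,-1],
  ],
)

```text
time: 31.32
tool_pos: [0.3443, 0.1629, 0.2145]
tool_rot: [0.901, -0.006, 0.426, -0.08]
contact_force: [0.7, 1.1, -0.1]
gripper_width: 0.999
```

play_rows(
  plan=[
    [-41,-10,-44,0,-1],
  ],
)

```text
time: 31.45
tool_pos: [0.2974, 0.1879, 0.2174]
tool_rot: [0.899, -0.011, 0.428, -0.089]
contact_force: [0.9, 1.2, -0.6]
gripper_width: 1.001
```

```bash
python3 -c "
from h import *
st();go([-60,0,0],[-60,0,-10])
"
```

```text
t 31.45 q [ 0.8   -1.008  2.477 -0.614  1.34  -0.611] p [0.2974 0.1879 0.2174] 
F [ 0.9  1.2 -0.6] w 1.001
xtool [ 0.617 -0.17  -0.768] ytool [ 0.151  0.984 -0.096] tilt 39.8
shift mm [-37.   -9.1 -46.3]
shift mm [-29.3  -8.1 -52.7]
```

```bash
python3 -c "
from h import *
p=manip.state()['tool_pos'];go((np.array([.42,-.06,.23])-p)*1000,[-60,0,0],[-55,-20,0])
"
```

```text
shift mm [ 108.  -226.5  116.7]
shift mm [-37.   -9.1 -46.3]
shift mm [-30.5 -28.  -41.3]
```

play_rows(
  plan=[
    [22,-45,23,0,-1],
    [44,-90,46,0,-1],
    [66,-136,70,0,-1],
    [88,-182,94,0,-1],
    [108,-226,117,0,-1],
    [108,-226,117,0,-1],
  ],
)

```text
time: 32.2
tool_pos: [0.4363, -0.0633, 0.2285]
tool_rot: [0.896, -0.007, 0.434, -0.091]
contact_force: [0.0, -0.1, -0.4]
gripper_width: 1.002
```

play_rows(
  plan=[
    [-37,-9,-46,0,-1],
  ],
)

```text
time: 32.33
tool_pos: [0.4292, -0.0643, 0.2275]
tool_rot: [0.889, -0.007, 0.448, -0.091]
contact_force: [0.7, 0.5, -0.2]
gripper_width: 0.999
```

play_rows(
  plan=[
    [-37,-9,-46,0,-1],
  ],
)

```text
time: 32.45
tool_pos: [0.4223, -0.0658, 0.2298]
tool_rot: [0.883, -0.008, 0.461, -0.091]
contact_force: [0.1, -0.4, -0.1]
gripper_width: 1.0
```

play_rows(
  plan=[
    [-37,-9,-46,0,-1],
  ],
)

```text
time: 32.58
tool_pos: [0.4147, -0.0692, 0.2342]
tool_rot: [0.875, -0.008, 0.475, -0.091]
contact_force: [0.0, 0.1, -1.2]
gripper_width: 0.997
```

play_rows(
  plan=[
    [-37,-9,-46,0,-1],
  ],
)

```text
time: 32.7
tool_pos: [0.4065, -0.0738, 0.2413]
tool_rot: [0.867, -0.007, 0.489, -0.092]
contact_force: [-0.0, 0.3, 0.5]
gripper_width: 1.003
```

```bash
python3 -c "
from h import *
st();go([-60,0,0],[-60,0,-10])
"
```

```text
t 32.7 q [-0.385 -1.009  2.403  0.038  1.189 -1.834] p [ 0.4065 -0.0738  0.2413] 
F [-0.   0.3  0.5] w 1.003
xtool [ 0.504 -0.166 -0.847] ytool [ 0.153  0.983 -0.101] tilt 32.1
shift mm [-30.3  -9.2 -51. ]
shift mm [-21.8  -8.1 -56.2]
```

play_rows(
  plan=[
    [-30,-9,-51,0,-1],
  ],
)

```text
time: 32.83
tool_pos: [0.3979, -0.0805, 0.2431]
tool_rot: [0.859, -0.006, 0.503, -0.092]
contact_force: [0.0, 0.5, -0.9]
gripper_width: 1.0
```

play_rows(
  plan=[
    [-30,-9,-51,-0.18,-1],
    [0,0,0,-0.18,-1],
  ],
)

```text
time: 33.08
tool_pos: [0.3984, -0.0815, 0.244]
tool_rot: [0.856, -0.083, 0.508, -0.048]
contact_force: [-0.0, -0.2, 0.0]
gripper_width: 1.002
```

```bash
python3 -c "
from h import *
st();p=manip.state()['tool_pos'];go((np.array([.385,-.022,.12])-p)*1000,(np.array([.385,-.022,.035])-p)*1000)
"
```

```text
t 33.075 q [-0.414 -1.009  2.392  0.043  1.228 -2.039] p [ 0.3984 -0.0815  0.244 ] 
F [-0.  -0.2  0. ] w 1.002
xtool [ 0.479 -0.166 -0.862] ytool [-0.002  0.982 -0.191] tilt 30.5
shift mm [ 90.6  82.1 -64.5]
shift mm [ 163.8   98.3 -104.4]
```

play_rows(
  plan=[
    [30,27,-21,0,-0.2],
    [60,55,-43,0,-0.2],
    [90,82,-64,0,-0.2],
    [127,90,-84,0,-0.2],
    [164,98,-104,0,-0.2],
    [177,100,-112,0,-0.2],
    [177,100,-112,0,-0.2],
  ],
)

```text
time: 33.95
tool_pos: [0.4147, -0.0193, 0.0203]
tool_rot: [0.849, -0.083, 0.519, -0.048]
contact_force: [0.4, -0.0, 0.1]
gripper_width: 0.6
```

```bash
python3 -c "
from h import *
st();bk();f=load('top'); save(f,'t6',(220,170,400,330),3.7);go([100,0,0])
"
```

```text
t 33.95 q [-0.164 -0.626  2.584 -0.144  0.688 -1.698] p [ 0.4147 -0.0193  0.0203] 
F [ 0.4 -0.   0.1] w 0.6
xtool [ 0.456 -0.168 -0.874] ytool [-0.005  0.982 -0.191] tilt 29.1
F [-0.3 -0.4  1.2] p [ 0.4153 -0.0197  0.0214]
[ 297  245   96   71 3962] 820 [ 0.5062 -0.0257] [0.2118 0.1517] 87.06
[[0.42500001192092896, -0.12800000607967377], [0.5770000219345093, -0.13500000536441803], [0.5870000123977661, 0.07599999755620956], [0.4359999895095825, 0.08399999886751175]]
cap 111 [ 0.514 -0.01   0.16 ]
shift mm [45.8 -0.4 88.9]
```

View pics/t6.png

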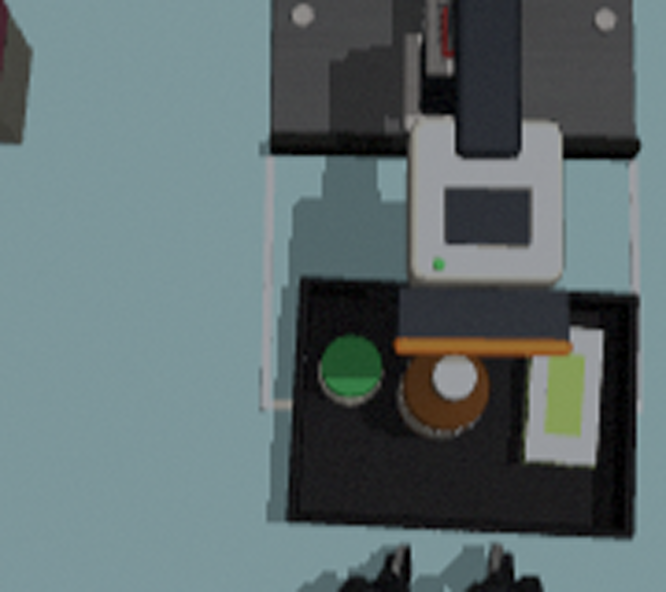

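play_rows(
  plan=[
    [2,-5,4,0,-0.2],
    [4,-10,9,0,-0.2],
    [8,-10,16,0,-0.2],
    [12,-10,24,0,-0.2],
    [16,-10,32,0,-0.2],
    [21,-10,40,0,-0.2],
    [25,-10,48,0,-0.2],
    [28,-10,54,0,-0.2],
  ],
)

```text
time: 35.0
tool_pos: [0.4774, -0.0319, 0.025]
tool_rot: [0.85, -0.082, 0.517, -0.051]
contact_force: [-7.3, 0.1, 4.3]
gripper_width: 0.602
```

```bash
python3 -c "
from h import *
st();bk();go([100,0,0])
"
```

```text
t 35.0 q [-0.168 -0.374  2.424 -0.165  0.592 -1.672] p [ 0.4774 -0.0319  0.025 ] 
F [-7.3  0.1  4.3] w 0.602
xtool [ 0.46  -0.171 -0.871] ytool [ 0.001  0.981 -0.192] tilt 29.4
F [-0.7 -0.  -0.9] p [ 0.4782 -0.0319  0.0254]
[ 300  223   93   75 3613] 820 [ 0.5514 -0.028 ] [0.1716 0.2107] 0.11
[[0.4650000035762787, 0.07699999958276749], [0.4659999907016754, -0.1340000033378601], [0.6370000243186951, -0.13300000131130219], [0.6370000243186951, 0.07800000160932541]]
cap 0 [nan nan nan]
shift mm [46.1  0.1 88.7]
  return _methods._mean(a, axis=axis, dtype=dtype,
  ret = um.true_divide(
```

play_rows(
  plan=[
    [2,0,4,0,-0.2],
    [5,0,9,0,-0.2],
    [8,0,14,0,-0.2],
    [11,0,19,0,-0.2],
    [14,0,24,0,-0.2],
    [16,0,28,0,-0.2],
  ],
)

```text
time: 35.8
tool_pos: [0.5095, -0.0319, 0.0239]
tool_rot: [0.851, -0.082, 0.517, -0.05]
contact_force: [-7.2, -0.1, 5.9]
gripper_width: 0.603
```

```bash
python3 -W ignore -c "
from h import *
st();bk();go([100,0,0])
"
```

```text
t 35.8 q [-0.154 -0.263  2.346 -0.185  0.561 -1.64 ] p [ 0.5095 -0.0319  0.0239] 
F [-7.2 -0.1  5.9] w 0.603
xtool [ 0.461 -0.171 -0.871] ytool [ 0.     0.981 -0.192] tilt 29.4
F [-2.5 -0.5  0.9] p [ 0.51   -0.0319  0.024 ]
[ 293  204  100   80 3373] 846 [ 0.5838 -0.0282] [0.1685 0.2113] 0.14
[[0.49900001287460327, 0.07699999958276749], [0.5, -0.1340000033378601], [0.6679999828338623, -0.1340000033378601], [0.6679999828338623, 0.07800000160932541]]
cap 0 [nan nan nan]
shift mm [46.1  0.1 88.7]
```

play_rows(
  plan=[
    [1,0,1,0,-0.2],
    [1,0,3,0,-0.2],
    [2,0,4,0,-0.2],
    [2,0,4,0,-0.2],
  ],
)

```text
time: 36.35
tool_pos: [0.5135, -0.0316, 0.0233]
tool_rot: [0.85, -0.082, 0.517, -0.05]
contact_force: [-6.1, 0.4, 3.1]
gripper_width: 0.602
```

play_rows(
  plan=[
    [0,0,1,0,-0.2],
    [1,0,2,0,-0.2],
    [1,0,2,0,-0.2],
  ],
)

```text
time: 36.72
tool_pos: [0.5139, -0.0315, 0.0225]
tool_rot: [0.849, -0.082, 0.519, -0.05]
contact_force: [-20.8, 0.7, 15.1]
gripper_width: 0.601
```

```bash
python3 -W ignore -c "
from h import *
st();bk();go([100,0,0])
"
```

```text
t 36.725 q [-0.151 -0.243  2.332 -0.189  0.562 -1.634] p [ 0.5139 -0.0315  0.0225] 
F [-20.8   0.7  15.1] w 0.601
xtool [ 0.456 -0.171 -0.874] ytool [-0.     0.981 -0.192] tilt 29.1
F [-19.9   1.   15. ] p [ 0.5139 -0.0316  0.0225]
[ 293  204  100   78 3159] 833 [ 0.5885 -0.028 ] [0.2117 0.1688] 89.86
[[0.5040000081062317, -0.1340000033378601], [0.6729999780654907, -0.1340000033378601], [0.6729999780654907, 0.07800000160932541], [0.5040000081062317, 0.07800000160932541]]
cap 0 [nan nan nan]
shift mm [45.6 -0.  89. ]
```

play_rows(
  plan=[
    [-3,0,-6,0,-0.2],
    [-9,0,-18,0,-0.2],
    [-23,0,-45,0,-0.2],
    [-41,0,-80,0,-0.2],
    [-90,0,-90,0,-0.2],
    [-140,0,-100,0,-0.2],
    [-140,0,-100,0,-0.2],
  ],
)

```text
time: 37.65
tool_pos: [0.3903, -0.0134, 0.1202]
tool_rot: [0.851, -0.083, 0.516, -0.052]
contact_force: [-0.1, -0.6, 0.3]
gripper_width: 0.601
```

```bash
python3 -W ignore -c "
from h import *
st();bk();col();f=load('top');g=grab('side')
P=cloud(g); 
a=cv2.resize(f['img'][180:300,270:410,::-1],None,fx=4,fy=4,interpolation=cv2.INTER_CUBIC)[:480]
b=cv2.resize(g['img'][150:330,240:430,::-1],None,fx=1.26*2.0/2*1.0,fy=1.26,interpolation=cv2.INTER_CUBIC)
b=b[:,:240]; o=np.zeros((480,800,3),np.uint8); o[:,:560]=a; o[:b.shape[0],560:560+b.shape[1]]=b; cv2.imwrite('pics/e1.png',o)
save(g,'e2',(240,150,430,330),3.3)
"
```

```text
t 37.65 q [-0.151 -0.979  2.578 -0.12   1.04  -1.732] p [ 0.3903 -0.0134  0.1202] 
F [-0.1 -0.6  0.3] w 0.601
xtool [ 0.461 -0.175 -0.87 ] ytool [ 0.003  0.981 -0.195] tilt 29.6
F [ 0.1  0.6 -0.7] p [ 0.3887 -0.0134  0.1159]
[ 293  204  100   71 3140] 816 [ 0.5975 -0.0278] [0.1514 0.2109] 0.05
[[0.5220000147819519, 0.07800000160932541], [0.5220000147819519, -0.13300000131130219], [0.6729999780654907, -0.13300000131130219], [0.6729999780654907, 0.07800000160932541]]
cap 1 [0.382 0.023 0.157]
col from arm 0.07280000000000003 from housing 0.0723 170 51
```

View pics/e1.png

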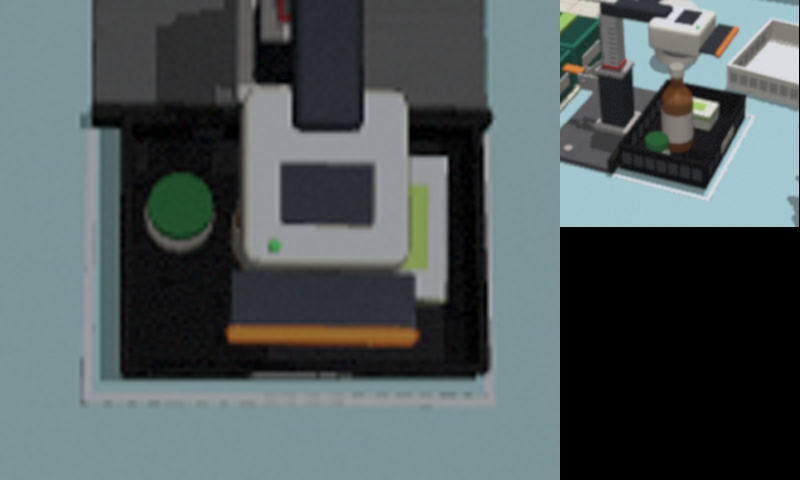

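View pics/e2.png

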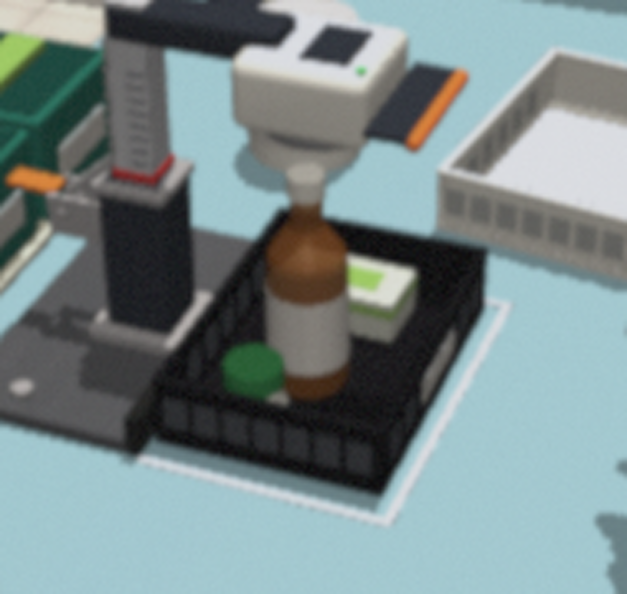

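```bash
python3 -c "
from plant import manip
print(manip.job_done())"
```

```text
the job is handed in; nothing more can be done
None
```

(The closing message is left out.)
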